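# Scan a split housing, close it on its dowels and hold it pressed

### The job

Pick up the yellow code reader and hold it still, window straight down, about 8 cm above the square code label inside the open housing base for a good second, then stand it back on its black pad and let go of it. After that take the aluminium cover by its rib, fit it over the base's two dowels (big hole on big dowel) and press it down against the springy gasket until the housing is fully closed; finish while still holding it pressed shut. Leave the red box, loupe, dropper bottle and glass dish where they are.

Things in the scene. Friction and masses are not known exactly. Their poses are not given: they have to be found in the camera images.
- base: Fixed open lower half of an aluminium housing, 90x56x26 mm, on a dark plate 130x90x8 mm. Origin: centre of the plate's underside, on the bench; z up, x along the length, +x to the big dowel (red dot on the plate). Rim 34 mm above the origin; two chamfered dowels rise 14 mm above the rim. Between them a pocket 44x44 mm, 20 mm deep, with a green circuit board and the code label.
- dowel_big (a point): Centre of the top of the big dowel: diameter 10 mm, at x = +34 mm, y = 0, z = 48 mm in the base's frame.
- dowel_small (a point): Centre of the top of the small dowel: diameter 7 mm, at x = -34 mm, y = 0, z = 48 mm in the base's frame.
- label (a point): Centre of the 20x20 mm code label on the floor of the base's pocket, facing up, 15 mm above the base's origin. It reads with the reader's window straight above it (within 12 mm sideways), 55 to 110 mm up, reader held in the fingers, upright within 0.15 rad and still for 1 s, the cover still at least 90 mm away.
- gasket (a joint): Orange spring gasket frame 86x52 mm round the base's rim. 0 = 5 mm proud of the rim, 0.005 m = pressed flush (cover on the rim, closed). It gives from about 5 N and is flush at about 10 N total downward load (cover's weight, about 2 N, included); springs back if let go. Pushing with 12 to 20 N is right.
- cover: Loose upper half, about 0.18 kg: plate 90x56x10 mm, rib up; the grip rib lies along x, 50 long, 16 wide, 24 high (rib top at z = 34 mm). Origin: centre of the underside. Through holes on the x axis beyond the rib's ends; +x to the big hole (red dot beside it). Closed: underside 34 mm above the base's origin, axes parallel to the base's; unpressed on the gasket: 39 mm.
- hole_big (a point): Centre, at the underside, of the cover's big hole (diameter 11.5 mm, for the big dowel), at x = +34 mm in the cover's frame.
- hole_small (a point): Centre, at the underside, of the cover's small hole (diameter 8.5 mm, for the small dowel), at x = -34 mm in the cover's frame.
- reader: Hand-held code reader, loose, about 0.16 kg, 98 mm tall, standing on its nose on the pad: black nose 48 x 40 mm (x, y), 24 mm high, above it a yellow grip 40 mm (x) by 30 mm (y) from 24 to 98 mm. Origin: centre of the red window in its underside, looking along -z; z up through the grip. It reads by itself when aimed.
- pad: Black rubber parking pad, fixed, 80 x 80 x 4 mm. Origin: centre of its underside, on the bench. The reader stands on its middle and belongs there (within 28 mm of the middle) when not in use.
- red_box: Small red box with white lid, 37 x 56 x 23 mm, loose; leave it alone. Origin: centre of the underside.
- loupe: Black eye loupe, diameter 37 mm, 40 mm high, loose; leave it alone. Origin: centre of the underside.
- dropper_bottle: Small dropper bottle, pale with blue-green label and black bulb, diameter 32 mm, 94 mm high, loose; leave it alone. Origin: centre of the underside.
- petri_dish: Open clear dish with small parts, diameter 60 mm, 14 mm high, loose; leave it alone. Origin: centre of the underside.
Not all that is in view belongs to the job. Several things look just like the pad: the one meant starts farthest to the robot's right.

How it is judged (in metres and radians):
On the way, in this order (a step that is already met when the one before it is completed fails the run):
1. the reader is held still and upright, its window 55 to 110 mm straight above the uncovered label, for 1 s (horizontal distance between reader and label below 0.012 m and z of reader in the frame of label between 0.055 and 0.11 m and angle between reader's own z axis and vertical below 0.15 rad and linear speed of reader below 0.03 m/s and horizontal distance between cover and base above 0.09 m and contact force between the fingers and reader above 1 N), for 1 s.
2. the reader stands on its pad again, let go, before the cover is put on the base (horizontal distance between reader and pad below 0.028 m and angle between reader's own z axis and vertical below 0.1 rad and height (world z) of reader below 0.008 m and linear speed of reader below 0.02 m/s and contact force between each of the arm, the fingers and reader below 0.1 N and horizontal distance between cover and base above 0.09 m), for 0.2 s.
At the end, for the whole second after the job is handed in: Each cover hole is within 3 mm of its dowel, cover level within 0.05 rad and at most 1.5 mm above the rim, gasket down at least 3.5 mm, fingers on the cover pressing it on the base with over 5 N, at rest; reader upright, untouched, within 28 mm of its pad's middle (horizontal distance between hole_big and dowel_big below 0.003 m and horizontal distance between hole_small and dowel_small below 0.003 m and z of cover in the frame of base between 0.031 and 0.0355 m and angle between the z axis of cover and the z axis of base, either way round below 0.05 rad and value of joint gasket above 0.0035 m and contact force between cover and base above 5 N and contact force between the fingers and cover above 3 N and linear speed of each of cover, reader below 0.02 m/s and horizontal distance between reader and pad below 0.028 m and angle between reader's own z axis and vertical below 0.1 rad and height (world z) of reader below 0.008 m and contact force between each of the arm, the fingers and reader below 0.1 N); the arm keeps its last pose, push and grip.
It fails at once if the red box is pushed more than 20 mm or tipped (distance of red_box from where it was at the start of the episode above 0.02 m or angle between red_box's own z axis and vertical above 0.5 rad).
It fails at once if the loupe is pushed more than 20 mm or tipped (distance of loupe from where it was at the start of the episode above 0.02 m or angle between loupe's own z axis and vertical above 0.5 rad).
It fails at once if the dropper bottle is pushed more than 20 mm or tipped (distance of dropper_bottle from where it was at the start of the episode above 0.02 m or angle between dropper_bottle's own z axis and vertical above 0.5 rad).
It fails at once if the petri dish is pushed more than 20 mm or tipped (distance of petri_dish from where it was at the start of the episode above 0.02 m or angle between petri_dish's own z axis and vertical above 0.5 rad).
It also fails if it takes over 58 s, if anything falls off the work surface, if the arm or the gripper's body presses on something with over 40 N, if the wrist force passes 120 N, or if a joint passes its speed limit or range.

### The arm

A 6-joint arm with a two-finger parallel gripper is mounted at the origin on a cart in front of the work surface, level with it; the furniture and walls round the work are solid. World frame = base frame: x ahead of the robot, y to its left, z up, the work surface at z = 0. Lengths are in mm, angles in degrees, forces in N, time in s.
With the tool pointing down it reaches from about 300 to 850 mm from the base axis. Payload 4.2 kg.
Tool frame: the origin (TCP) lies at the very end of the fingers, on their centre line; the grasp point (between the pads) lies 19 mm behind it (env.grip_depth is the distance from the TCP to the grasp point, in mm); z points along the fingers, y is the line along which they close (so a half turn about z gives the same grasp; the last joint's range is limited). The gripper opens to 91 mm and grips with 3 to 60 N. Pads are 32 mm wide; open, the fingers measure 118 mm over their backs; the gripper's body (76 mm by 178 mm) begins 60 mm behind the grasp point.
Start: joints at [75.573, 18.312, 89.639, -0, 72.044, -1.146], TCP at [132.096, 559.637, 213.976] pointing down, gripper open.
Joint ranges: [-177.97, 177.97], [-48.28, 115.42], [12.27, 149.76], [-77.06, 257.06], [2.81, 150.46], [-146.56, 146.56]. Speed limits (degrees/s): [147.25, 147.25, 180, 180, 180, 180].

### API

Orientations are given as [roll, pitch, yaw] about the fixed x, y, z axes, in that order (R = Rz(yaw) Ry(pitch) Rx(roll)).
In Python, from workcell import env, cams gives the robot as it stands.
- The arm moves only by the tool apply_moves, never from a script. Its argument "deltas" is a list of rows, each a list of 5 numbers: the shift along the tool's x, y, z in m, then the turn about the tool's z in rad, then the opening, from -1 (shut) to 1 (fully open), so that 0 is half open. In form: [[tx, ty, tz, roll, gripper], ...]. A call has 1 to 5 rows; each row is the pose to reach, as a shift and turn from the pose commanded when the call began, along the tool's axes at that moment; what a row does not reach only later rows make up. A row lasts 1/10 s, in which the tool goes at most 50 mm and 8.59 degrees, less where a joint would pass 70% of its speed; a pose out of reach is approached as far as the arm can. A call with a gripper value outside its range is refused whole. The fingers move at their own pace and stop on an object; "grip_force" is the grip in N (left out, the last holds). Time passes only in rows, so rows that repeat a pose let the fingers close. It gives the time, the measured TCP pose, the force, the opening and the grip force at its end, in the units of the state.
- env.state(): the state, without advancing time (a new reading comes with each control period).
- cams.grab_frame(name): name is "scene" or "top" or "wrist"; returns the picture (400x640x3 uint8, blue, green, red); there is no depth.
- cams.get_calibration(name): a dict with "mtx" (3x3 intrinsics, pixels), "k1" (the pictures are not rectified: a ray, as slopes to the right and down, at radius r is drawn at 1 + k1 r^2 times it, then the intrinsics apply), "eye" and "attitude" of the camera in the world; the wrist camera has in their place "tool_from_camera" (4x4, takes a point from camera to tool coordinates, whose origin is the TCP and whose axes are the flange's). Camera axes: x right, y down, z forward; pixel columns grow to the right and rows downward; lengths in mm; the calibration is good to about 2 mm. A picture is of the moment at which its call begins: read the wrist's pose just before it. get_calibration takes no time and is no camera call.
- env.job_done(): hands the job in; it is judged then, once.
The state is a dict: "time_s": time; "qpos": joint angles; "qvel": joint speeds; "effort": joint torques, N m; "ee_pos": TCP position; "ee_rot": TCP orientation; "force": force on the tool from outside, world axes, zero at the start; "torque": the same for the moment, N m; "gripper_width": finger opening in mm; "gripper_force": force on a finger pad.
Only numpy, scipy, OpenCV 4.12 (cv2) and the standard library are available. Lean on these libraries where they do the work, as an engineer would, in place of code of your own. Each camera call takes 0.05 s, during which the arm holds its last target. There are 200 camera calls.

## Working session

There is one attempt and no reset: what is moved stays moved. The work goes in short steps, Python scripts to look and compute and a tool call to move; the robot and the scene stay as the last step left them, time stands still between calls to the robot, and variables do not carry over. Pictures are saved under pics/ and viewed, at most 10 in all, crops included, and the job is handed in when it is done.

Besides the shell and the picture viewer there is one more tool, called in YAML: its name, and indented under it one key for each argument. apply_moves: Moves the arm, as the interface text tells. Its arguments: {"type":"object","properties":{"deltas":{"type":"array"},"grip_force":{"type":"number"}},"required":["deltas"]}

```bash
mkdir -p pics
cat > h.py <<'E'
import numpy as np, cv2
from workcell import env, cams
from scipy.spatial.transform import Rotation as R
E
python3 - <<'E'
from h import *
for n in ("scene","top"):
    cv2.imwrite(f"pics/{n}0.png",cams.grab_frame(n)); print(cams.get_calibration(n))
print(cams.get_calibration("wrist")); print(env.state())
E
```

```text
{'mtx': array([[495.74961996,   0.        , 322.51514852],
       [  0.        , 495.74961996, 205.10199733],
       [  0.        ,   0.        ,   1.        ]]), 'k1': 0.00840136930199686, 'eye': array([-137.48560592, -618.13888292, 1153.26694702]), 'attitude': array([-139.15328284,    0.16048876,  -41.81658714])}
{'mtx': array([[409.65551263,   0.        , 316.78555378],
       [  0.        , 409.65551263, 200.19389315],
       [  0.        ,   0.        ,   1.        ]]), 'k1': -0.004891524820484448, 'eye': array([ 391.73601125,   91.45203425, 1185.57925777]), 'attitude': array([-1.74795502e+02,  8.17492191e-03, -9.13572304e+01])}
{'mtx': array([[286.85998747,   0.        , 315.35725875],
       [  0.        , 286.85998747, 199.38283311],
       [  0.        ,   0.        ,   1.        ]]), 'k1': -0.03821900201223279, 'tool_from_camera': array([[-9.99723815e-04, -9.69955132e-01, -2.43281815e-01,
         6.90409970e+01],
       [ 9.99999453e-01, -1.04457583e-03,  5.53613800e-05,
         1.28114340e-01],
       [-3.07824358e-04, -2.43281627e-01,  9.69955646e-01,
        -1.70180675e+02],
       [ 0.00000000e+00,  0.00000000e+00,  0.00000000e+00,
         1.00000000e+00]])}
{'time_s': 0.1, 'qpos': array([ 7.55732517e+01,  1.83488362e+01,  8.96986591e+01, -7.24586342e-04,
        7.20450002e+01, -1.14515787e+00]), 'qvel': array([ 0.13169797, -0.12845652, -0.28011008,  0.06286386,  0.02312558,
        0.05976604]), 'effort': array([-4.43494710e-04, -4.13334095e+01, -2.32508361e+01,  7.28671253e-02,
        4.21514700e-02, -6.60826640e-05]), 'ee_pos': array([131.98225405, 559.18469062, 213.20088927]), 'ee_rot': array([-1.79907509e+02, -1.15976473e-03,  1.66718633e+02]), 'force': array([-0.12347615, -0.50964172,  0.08367262]), 'torque': array([ 0.00427567, -0.01877409,  0.0041122 ]), 'gripper_force': 0.0, 'gripper_width': 91.05854942751415}
```

View pics/scene0.png

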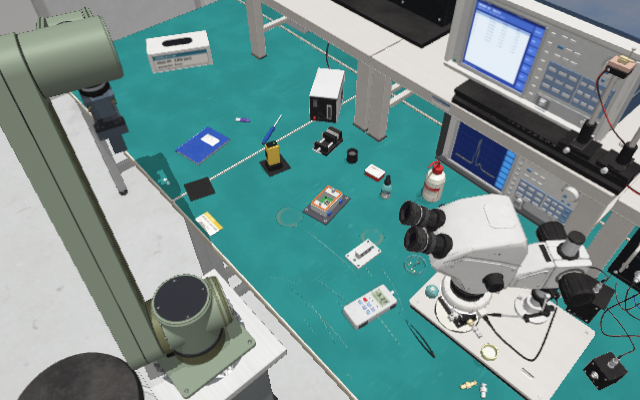

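View pics/top0.png

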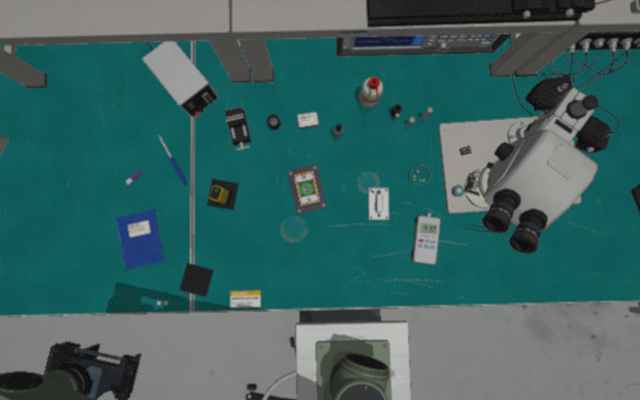

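The reader stands on its pad at top-view (223,194), which is the right-hand pad; the decoy pad is at (196,279). The base is at (307,188) and the cover at (378,203). Next I'll turn these into positions and zoom in for the axes.

```bash
cat >> h.py <<'E'
def campose(name, st=None):
    c=cams.get_calibration(name)
    if name=="wrist":
        T=c["tool_from_camera"]; Rt=R.from_euler("xyz",st["ee_rot"],degrees=True).as_matrix()
        return c, Rt@T[:3,:3], Rt@T[:3,3]+st["ee_pos"]
    return c, R.from_euler("xyz",c["attitude"],degrees=True).as_matrix(), c["eye"]
def px2w(name,uv,z,st=None):
    c,Rc,e=campose(name,st); K=c["mtx"]; uv=np.atleast_2d(uv).astype(float)
    d=(uv-K[:2,2])/K[0,0]; s=d.copy()
    for _ in range(20): s=d/(1+c["k1"]*(s**2).sum(1,keepdims=True))
    r=np.c_[s,np.ones(len(s))]@Rc.T
    return e+r*((np.asarray(z)-e[2])/r[:,2])[:,None] if np.ndim(z)==0 else e+r*((np.asarray(z)-e[2])/r[:,2])[:,None]
def w2px(name,P,st=None):
    c,Rc,e=campose(name,st); p=(np.atleast_2d(P)-e)@Rc; s=p[:,:2]/p[:,2:]
    return s*(1+c["k1"]*(s**2).sum(1,keepdims=True))*c["mtx"][0,0]+c["mtx"][:2,2]
def delta(dx,dy,dz,st):  # world mm -> tool m
    Rt=R.from_euler("xyz",st["ee_rot"],degrees=True).as_matrix()
    return (Rt.T@np.array([dx,dy,dz]))/1000
E
python3 - <<'E'
from h import *
for n,p,z in [("pad",(223,194),4),("readertop",(217,189),102),("base",(307,188),34),("cover",(378,203),10),("bottle",(337,131),60),("loupe",(273,121),40),("box",(307,119),23),("dish",(419,175),10),("ring?",(369,182),0),("ring2",(293,229),0)]:
    print(n,px2w("top",p,z)[0].round(0))
for n,p,z in [("pad",(274,165),4),("base",(327,204),34),("cover",(364,254),10)]:
    print(n,px2w("scene",p,z)[0].round(0))
a=cv2.imread("pics/top0.png"); cv2.imwrite("pics/c0.png",cv2.resize(a[105:245,200:440],None,fx=3.3,fy=3.3,interpolation=cv2.INTER_CUBIC))
E
```

```text
pad [524. 361.   4.]
readertop [527. 354. 102.]
base [532. 116.  34.]
cover [486. -87.  10.]
bottle [688.  28.  60.]
loupe [726. 209.  40.]
box [735. 112.  23.]
dish [ 565. -209.   10.]
ring? [549. -65.   0.]
ring2 [418. 160.   0.]
pad [520. 362.   4.]
base [518.  99.  34.]
cover [485. -92.  10.]
```

View pics/c0.png

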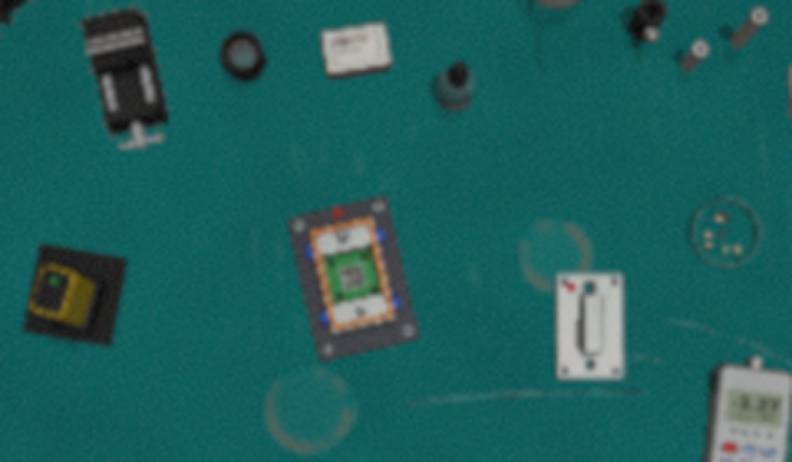

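The base's red dot is at (337,211) in the crop, so its yaw is about +13°. The cover's dot is at (569,284), so its yaw is about 0°. I'll move the wrist over the area between reader and base.

apply_moves:
  deltas:
    - [-0.041, -0.024, -0.009, 0, 1]
    - [-0.082, -0.048, -0.018, 0, 1]
    - [-0.123, -0.072, -0.027, 0, 1]
    - [-0.165, -0.096, -0.036, 0, 1]
    - [-0.207, -0.12, -0.045, 0, 1]

```text
time_s: 0.6
ee_pos: [306.9, 393.7, 259.0]
ee_rot: [-180.0, -0.0, 166.7]
force: [0.6, 0.7, 0.1]
gripper_width: 91.4
gripper_force: 0.0
```

apply_moves:
  deltas:
    - [-0.041, -0.024, -0.009, -0.046, 1]
    - [-0.082, -0.048, -0.018, -0.092, 1]
    - [-0.123, -0.072, -0.027, -0.138, 1]
    - [-0.165, -0.096, -0.036, -0.184, 1]
    - [-0.207, -0.12, -0.045, -0.23, 1]

```text
time_s: 1.1
ee_pos: [480.8, 229.3, 304.1]
ee_rot: [180.0, -0.0, -180.0]
force: [1.6, 0.2, 0.1]
gripper_width: 91.1
gripper_force: 0.0
```

Run:
```python
from h import *
s=env.state(); print({k:np.round(s[k],1) for k in("time_s","qpos","ee_pos","ee_rot","force","gripper_width")})
np.save("s1.npy",s,allow_pickle=True)
a=cams.grab_frame("wrist"); cv2.imwrite("pics/w1.png",a)
```

```text
{'time_s': np.float64(1.1), 'qpos': array([ 24.2,  12. ,  85.6,   0. ,  82.5, -65.8]), 'ee_pos': array([480.8, 229.3, 304.1]), 'ee_rot': array([ 180.,   -0., -180.]), 'force': array([1.6, 0.2, 0.1]), 'gripper_width': np.float64(91.1)}
```

View pics/w1.png

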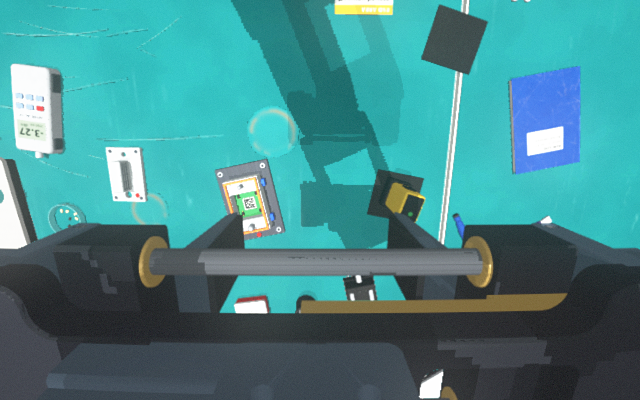

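The reader is at (405,195), the base at (249,203) and the cover at (127,175). I'll zoom in on them.

Run:
```python
from h import *
a=cv2.imread("pics/w1.png")
f=lambda x0,y0:cv2.resize(a[y0:y0+90,x0:x0+90],(400,400),interpolation=cv2.INTER_CUBIC)
cv2.imwrite("pics/c1.png",np.hstack([f(205,155),f(355,155)]))
s=np.load("s1.npy",allow_pickle=True).item()
hsv=cv2.cvtColor(a,cv2.COLOR_BGR2HSV)
m=cv2.inRange(hsv,(20,120,60),(32,255,255)); m[:150]=0;m[230:]=0
n,l,st,c=cv2.connectedComponentsWithStats(m); i=1+np.argmax(st[1:,4]);print(st[i],c[i])
```

```text
[386 183  39  30 530] [398.83773585 197.19056604]
```

View pics/c1.png

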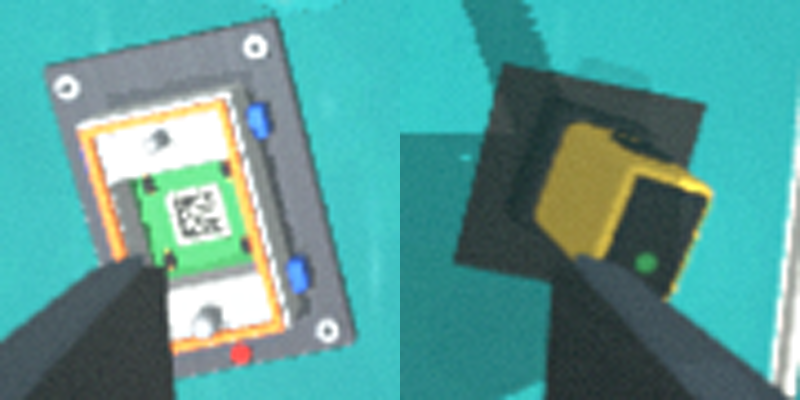

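Run:
```python
from h import *
s=np.load("s1.npy",allow_pickle=True).item()
q=lambda p,x0: np.array(p)/(400/90)+[x0,155]
ang=lambda a,b: np.degrees(np.arctan2(*(b-a)[1::-1]))
L=px2w("wrist",q([[200,213]],205),15,s);print("label",L)
d=px2w("wrist",q([[157,140],[207,322]],205),48,s);print("dowels tops",d.round(1),ang(*d),d.mean(0))
w=px2w("wrist",q([[66,88],[254,47],[327,330]],205),8,s);print("screws",w.round(1),ang(w[2],w[1]),ang(w[0],w[1]),w[[0,2]].mean(0))
P=px2w("wrist",q([[100,63],[306,103],[56,263]],355),4,s);print("pad",P.round(1),P[1:].mean(0),ang(P[0],P[1]),ang(P[0],P[2]))
t=px2w("wrist",q([[240,172],[314,190],[270,298]],355),102,s);print("top",t.round(1),ang(t[0],t[1]),np.linalg.norm(t[0]-t[1]))
b=px2w("wrist",q([[177,122],[137,218]],355),28,s);print("gripbottom",b.round(1),ang(*b),np.linalg.norm(b[0]-b[1]))
```

```text
label [[532.86396811 121.24221793  15.        ]]
dowels tops [[498.4 115.7  48. ]
 [564.1 129.2  48. ]] 11.611458740722684 [531.22839842 122.46673961  48.        ]
screws [[486.8  72.4   8. ]
 [471.8 143.    8. ]
 [581.6 166.3   8. ]] -168.03126415469734 101.98581580694993 [534.19587242 119.30720595   8.        ]
pad [[478.4 332.3   4. ]
 [493.4 410.8   4. ]
 [555.9 319.2   4. ]] [524.66655735 365.00143249   4.        ] 79.18856974276164 -9.558899112726035
top [[497.5 354.8 102. ]
 [503.  377.9 102. ]
 [537.4 367.3 102. ]] 76.33600550671439 23.691308716915724
gripbottom [[496.1 355.7  28. ]
 [531.6 343.4  28. ]] -19.104027003017503 37.49462793536143
```

apply_moves:
  deltas:
    - [-0.018, 0.026, 0.01, 0.05, 1]
    - [-0.036, 0.052, 0.025, 0.1, 1]
    - [-0.054, 0.078, 0.04, 0.15, 1]
    - [-0.072, 0.105, 0.06, 0.2, 1]
    - [-0.089, 0.131, 0.074, 0.23, 1]

```text
time_s: 1.65
ee_pos: [569.1, 362.7, 227.9]
ee_rot: [-179.9, -0.1, 166.6]
force: [1.6, 0.3, 0.1]
gripper_width: 91.0
gripper_force: 0.0
```

Run:
```python
from h import *
s=env.state(); print({k:np.round(s[k],2) for k in("time_s","qvel","ee_pos","ee_rot")})
np.save("s2.npy",s,allow_pickle=True)
a=cams.grab_frame("wrist"); cv2.imwrite("pics/w2.png",a)
c=w2px("wrist",[520,364,60],s)[0]; print(c)
x,y=int(c[0]-70),int(c[1]-70); x=max(x,0);y=max(y,0); print(x,y)
cv2.imwrite("pics/c2.png",cv2.resize(a[y:y+140,x:x+140],(560,560),interpolation=cv2.INTER_CUBIC))
```

```text
{'time_s': np.float64(1.65), 'qvel': array([ 11.68,  30.25, -30.73,  -0.09,  -0.22,  27.99]), 'ee_pos': array([569.09, 362.71, 227.86]), 'ee_rot': array([-1.7990e+02, -1.0000e-01,  1.6661e+02])}
[306.72700487 146.41258455]
236 76
```

View pics/c2.png

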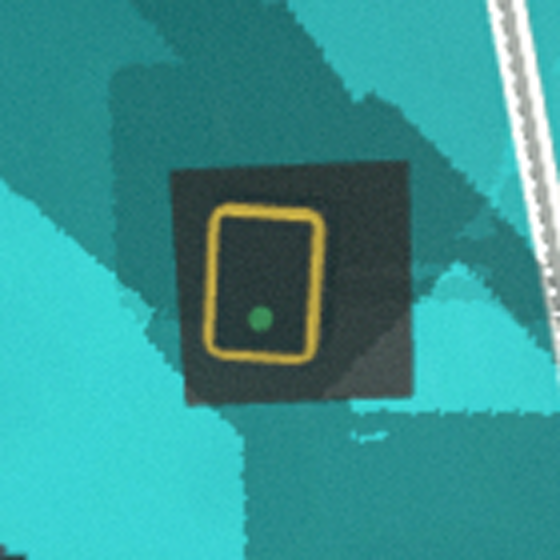

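A clear view of the reader top: yellow frame corners at crop (212,203), (325,208), (314,363), (205,355), and pad corners at (171,171), (408,161), (412,397), (187,405).

Run:
```python
from h import *
s=np.load("s2.npy",allow_pickle=True).item()
q=lambda p: np.array(p)/4+[236,76]
ang=lambda d: np.degrees(np.arctan2(d[1],d[0]))
t=px2w("wrist",q([[212,203],[325,208],[314,363],[205,355]]),102,s);print(t.round(1),t.mean(0),ang(t[3]-t[0]),ang(t[2]-t[1]),ang(t[1]-t[0]),ang(t[2]-t[3]),np.linalg.norm(t[3]-t[0]),np.linalg.norm(t[1]-t[0]))
t=px2w("wrist",q([[171,171],[408,161],[412,397],[187,405]]),4,s);print(t.mean(0),ang(t[3]-t[0]),ang(t[1]-t[0]))
```

```text
[[494.7 353.2 102. ]
 [502.5 380.5 102. ]
 [539.9 368.7 102. ]
 [531.3 341.8 102. ]] [517.09423618 361.06565453 102.        ] -17.351172948423145 -17.528497671255966 74.03890939165402 72.3290406092448 38.307440876044424 28.38031870115439
[525.26883283 364.96981205   4.        ] -11.057034996912082 78.86034003154265
```

apply_moves:
  deltas:
    - [0.0206, -0.0046, 0.035, 0.03, 1]
    - [0.0413, -0.0091, 0.07, 0.06, 1]
    - [0.0516, -0.0114, 0.1, 0.068, 1]
    - [0.0516, -0.0114, 0.1, 0.068, 1]
    - [0.0516, -0.0114, 0.1, 0.068, 1]

```text
time_s: 2.2
ee_pos: [516.7, 362.9, 130.4]
ee_rot: [180.0, 0.0, 162.9]
force: [-0.4, 0.5, 0.1]
gripper_width: 91.3
gripper_force: 0.0
```

apply_moves:
  deltas:
    - [-0.001, -0.0017, 0.03, 0, 1]
    - [-0.001, -0.0017, 0.06, 0, 1]
    - [-0.001, -0.0017, 0.074, 0, 1]
    - [-0.001, -0.0017, 0.074, 0, 1]
    - [-0.001, -0.0017, 0.074, 0, 0]
  grip_force: 20

```text
time_s: 2.7
ee_pos: [518.2, 361.4, 57.6]
ee_rot: [179.9, 0.1, 162.8]
force: [-1.1, 0.3, 0.0]
gripper_width: 85.7
gripper_force: 0.0
```

apply_moves:
  deltas:
    - [0, 0, 0, 0, -1]
    - [0, 0, 0, 0, -1]
    - [0, 0, 0, 0, -1]
    - [0, 0, 0, 0, -1]
    - [0, 0, 0, 0, -1]
  grip_force: 20

```text
time_s: 3.2
ee_pos: [516.8, 360.7, 56.2]
ee_rot: [180.0, 0.0, 162.8]
force: [1.0, 0.4, -0.7]
gripper_width: 45.9
gripper_force: 0.0
```

apply_moves:
  deltas:
    - [0, 0, 0, 0, -1]
    - [0, 0, 0, 0, -1]
    - [0, 0, 0, 0, -1]
    - [0, 0, 0, 0, -1]

```text
time_s: 3.6
ee_pos: [516.7, 360.6, 55.9]
ee_rot: [-180.0, -0.0, 162.8]
force: [0.4, -0.0, -0.3]
gripper_width: 30.1
gripper_force: 20.0
```

apply_moves:
  deltas:
    - [0, 0, -0.01, 0, -1]
    - [0, 0, -0.035, 0, -1]
    - [0, 0, -0.065, 0, -1]
    - [0, 0, -0.085, 0, -1]
    - [0, 0, -0.091, 0, -1]

```text
time_s: 4.1
ee_pos: [517.9, 361.4, 150.1]
ee_rot: [179.8, 0.2, 162.8]
force: [0.5, -0.2, -2.1]
gripper_width: 29.7
gripper_force: 20.0
```

apply_moves:
  deltas:
    - [-0.007, -0.018, 0, 0, -1]
    - [-0.018, -0.045, 0, 0, -1]
    - [-0.029, -0.075, 0, 0, -1]
    - [-0.04, -0.105, 0, 0, -1]
    - [-0.051, -0.133, 0, 0, -1]

```text
time_s: 4.6
ee_pos: [524.8, 215.8, 145.4]
ee_rot: [-179.8, -0.1, 162.8]
force: [0.1, -0.2, -2.0]
gripper_width: 29.7
gripper_force: 20.0
```

apply_moves:
  deltas:
    - [-0.01, -0.028, 0, 0, -1]
    - [-0.02, -0.054, 0, 0, -1]
    - [-0.028, -0.075, 0, 0, -1]
    - [-0.034, -0.088, 0, 0, -1]
    - [-0.0355, -0.0917, 0, 0, -1]

```text
time_s: 5.1
ee_pos: [532.4, 118.6, 146.1]
ee_rot: [-179.9, -0.1, 162.7]
force: [-0.1, -0.3, -1.6]
gripper_width: 29.9
gripper_force: 20.0
```

apply_moves:
  deltas:
    - [0, 0, 0, 0, -1]
    - [0, 0, 0, 0, -1]
    - [0, 0, 0, 0, -1]
    - [0, 0, 0, 0, -1]
    - [0, 0, 0, 0, -1]

```text
time_s: 5.6
ee_pos: [533.0, 121.0, 146.9]
ee_rot: [180.0, -0.0, 162.9]
force: [0.3, -0.6, -1.0]
gripper_width: 30.0
gripper_force: 20.0
```

Run:
```python
from h import *
s=env.state(); print({k:np.round(s[k],2) for k in("time_s","ee_pos","force","gripper_force")})
np.save("s3.npy",s,allow_pickle=True)
w=cams.grab_frame("wrist");t=cams.grab_frame("top"); cv2.imwrite("pics/w3.png",w);cv2.imwrite("pics/t3.png",t)
S=cams.grab_frame("scene"); cv2.imwrite("pics/s3.png",S)
f=lambda a,x0,y0,w,h:cv2.resize(a[y0:y0+h,x0:x0+w],(400,400*h//w),interpolation=cv2.INTER_CUBIC)
cv2.imwrite("pics/c3.png",np.hstack([f(w,220,100,200,200),f(S,250,120,140,140)]))
```

```text
{'time_s': np.float64(5.6), 'ee_pos': array([532.96, 120.98, 146.94]), 'force': array([ 0.3 , -0.6 , -0.97]), 'gripper_force': np.float64(20.0)}
```

View pics/c3.png

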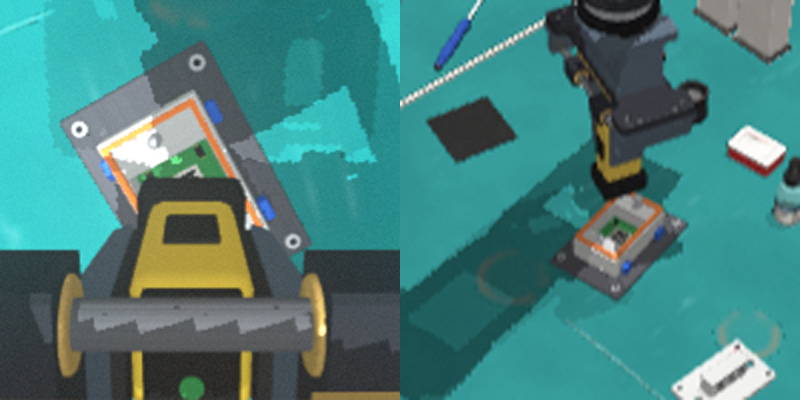

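The reader is upright above the pocket. I'll hold it there and cross-check the base centre from the plate screws.

apply_moves:
  deltas:
    - [0, 0, 0, 0, -1]
    - [0, 0, 0, 0, -1]
    - [0, 0, 0, 0, -1]
    - [0, 0, 0, 0, -1]
    - [0, 0, 0, 0, -1]

```text
time_s: 6.25
ee_pos: [533.0, 120.4, 146.9]
ee_rot: [180.0, -0.0, 162.8]
force: [-0.4, -0.2, -1.1]
gripper_width: 30.0
gripper_force: 20.0
```

apply_moves:
  deltas:
    - [0, 0, 0, 0, -1]
    - [0, 0, 0, 0, -1]
    - [0, 0, 0, 0, -1]
    - [0, 0, 0, 0, -1]
    - [0, 0, 0, 0, -1]

```text
time_s: 6.75
ee_pos: [533.0, 120.4, 146.9]
ee_rot: [180.0, -0.0, 162.8]
force: [0.7, 0.9, -1.4]
gripper_width: 30.0
gripper_force: 20.0
```

apply_moves:
  deltas:
    - [0, 0, 0, 0, -1]
    - [0, 0, 0, 0, -1]
    - [0, 0, 0, 0, -1]
    - [0, 0, 0, 0, -1]

```text
time_s: 7.15
ee_pos: [533.0, 120.4, 146.9]
ee_rot: [180.0, -0.0, 162.8]
force: [-0.8, -0.4, -1.7]
gripper_width: 30.0
gripper_force: 20.0
```

Run:
```python
from h import *
s=np.load("s3.npy",allow_pickle=True).item()
w=px2w("wrist",np.array([[80,129],[197,62],[292,241]])/2+[220,100],8,s)
print(w.round(1),w[[0,2]].mean(0),np.degrees(np.arctan2(*(w[2]-w[1])[1::-1])),np.linalg.norm(w[2]-w[1]),np.linalg.norm(w[0]-w[1]))
```

```text
[[486.3  72.9   8. ]
 [471.3 143.6   8. ]
 [581.6 166.1   8. ]] [533.9779529  119.54612972   8.        ] 11.538284147057915 112.59545850059915 72.2514665031003
```

apply_moves:
  deltas:
    - [0.007, 0.018, 0, 0, -1]
    - [0.017, 0.046, 0, 0, -1]
    - [0.028, 0.077, 0, 0, -1]
    - [0.04, 0.109, 0, 0, -1]
    - [0.05, 0.138, 0, 0, -1]

```text
time_s: 7.65
ee_pos: [525.8, 268.5, 147.0]
ee_rot: [180.0, 0.0, 162.8]
force: [1.1, -0.4, -1.4]
gripper_width: 30.2
gripper_force: 20.0
```

apply_moves:
  deltas:
    - [0.01, 0.028, 0, 0, -1]
    - [0.02, 0.054, 0, 0, -1]
    - [0.028, 0.076, 0, 0, -1]
    - [0.0325, 0.089, 0, 0, -1]
    - [0.0332, 0.0902, 0, 0, -1]

```text
time_s: 8.15
ee_pos: [520.8, 364.3, 146.7]
ee_rot: [180.0, 0.0, 162.9]
force: [0.4, -0.5, -1.2]
gripper_width: 29.9
gripper_force: 20.0
```

apply_moves:
  deltas:
    - [0, 0, 0.01, 0, -1]
    - [0, 0, 0.03, 0, -1]
    - [0, 0, 0.055, 0, -1]
    - [0, 0, 0.073, 0, -1]
    - [0, 0, 0.081, 0, -1]

```text
time_s: 8.65
ee_pos: [519.8, 360.6, 63.4]
ee_rot: [-179.8, -0.2, 162.7]
force: [1.4, 0.5, -1.0]
gripper_width: 30.3
gripper_force: 20.0
```

apply_moves:
  deltas:
    - [0, 0, 0.002, 0, -1]
    - [0, 0, 0.004, 0, -1]
    - [0, 0, 0.006, 0, -1]
    - [0, 0, 0.007, 0, -1]
    - [0, 0, 0.008, 0, -1]

```text
time_s: 9.15
ee_pos: [521.2, 363.2, 58.5]
ee_rot: [179.9, 0.0, 162.8]
force: [0.1, 1.0, -2.3]
gripper_width: 30.1
gripper_force: 20.0
```

apply_moves:
  deltas:
    - [0, 0, 0.001, 0, -1]
    - [0, 0, 0.0015, 0, -1]
    - [0, 0, 0.002, 0, -1]
    - [0, 0, 0.002, 0, -1]
    - [0, 0, 0.002, 0, -1]

```text
time_s: 9.65
ee_pos: [520.9, 363.0, 56.0]
ee_rot: [180.0, -0.0, 162.8]
force: [-0.3, 0.1, -0.7]
gripper_width: 30.0
gripper_force: 20.0
```

apply_moves:
  deltas:
    - [0, 0, 0.0004, 0, -1]
    - [0, 0, 0.0004, 0, -1]
    - [0, 0, 0.0004, 0, -0.3]
    - [0, 0, 0.0004, 0, -0.1]
    - [0, 0, 0.0004, 0, 0.2]

```text
time_s: 10.15
ee_pos: [521.1, 363.1, 55.7]
ee_rot: [180.0, 0.0, 162.8]
force: [-0.2, -0.7, -0.5]
gripper_width: 45.2
gripper_force: 0.0
```

apply_moves:
  deltas:
    - [0, 0, 0, 0, 1]
    - [0, 0, 0, 0, 1]
    - [0, 0, 0, 0, 1]
    - [0, 0, 0, 0, 1]
    - [0, 0, 0, 0, 1]

```text
time_s: 10.65
ee_pos: [520.9, 363.0, 55.5]
ee_rot: [180.0, -0.0, 162.8]
force: [0.1, -0.3, 0.0]
gripper_width: 85.3
gripper_force: 0.0
```

apply_moves:
  deltas:
    - [0, 0, -0.02, 0, 1]
    - [0, 0, -0.05, 0, 1]
    - [0, 0, -0.09, 0, 1]
    - [0, 0, -0.13, 0, 1]
    - [0, 0, -0.16, 0, 1]

```text
time_s: 11.15
ee_pos: [521.4, 363.3, 218.5]
ee_rot: [179.9, 0.1, 162.8]
force: [-0.2, -0.2, 0.2]
gripper_width: 91.5
gripper_force: 0.0
```

apply_moves:
  deltas:
    - [-0.023, -0.034, 0, -0.09, 1]
    - [-0.046, -0.067, 0, -0.18, 1]
    - [-0.07, -0.1, 0, -0.27, 1]
    - [-0.093, -0.133, 0, -0.36, 1]
    - [-0.116, -0.167, 0, -0.45, 1]

```text
time_s: 11.65
ee_pos: [582.7, 167.7, 215.6]
ee_rot: [180.0, 0.0, -171.2]
force: [0.3, 0.8, -0.1]
gripper_width: 91.4
gripper_force: 0.0
```

apply_moves:
  deltas:
    - [-0.002, -0.015, 0.03, -0.03, 1]
    - [-0.005, -0.03, 0.06, -0.054, 1]
    - [-0.006, -0.037, 0.095, -0.054, 1]
    - [-0.006, -0.037, 0.095, -0.054, 1]
    - [-0.006, -0.037, 0.095, -0.054, 1]

```text
time_s: 12.15
ee_pos: [594.0, 133.7, 120.8]
ee_rot: [180.0, -0.0, -168.3]
force: [0.7, -0.1, 0.3]
gripper_width: 90.9
gripper_force: 0.0
```

apply_moves:
  deltas:
    - [0, 0, 0, 0, 1]
    - [0, 0, 0, 0, 1]

```text
time_s: 12.35
ee_pos: [595.0, 134.4, 122.7]
ee_rot: [180.0, 0.2, -168.3]
force: [0.1, -0.0, 0.1]
gripper_width: 91.3
gripper_force: 0.0
```

Run:
```python
from h import *
s=env.state(); print({k:np.round(s[k],2) for k in("time_s","ee_pos","ee_rot")})
np.save("s4.npy",s,allow_pickle=True)
a=cams.grab_frame("wrist"); cv2.imwrite("pics/w4.png",a)
c=w2px("wrist",[533.7,120.3,34],s)[0]; print(c)
x,y=int(c[0]-70),max(int(c[1]-70),0); print(x,y)
cv2.imwrite("pics/c4.png",cv2.resize(a[y:y+140,x:x+140],(560,560),interpolation=cv2.INTER_CUBIC))
```

```text
{'time_s': np.float64(12.35), 'ee_pos': array([595.  , 134.37, 122.68]), 'ee_rot': array([ 179.99,    0.22, -168.25])}
[313.27940289 134.18655097]
243 64
```

View pics/c4.png

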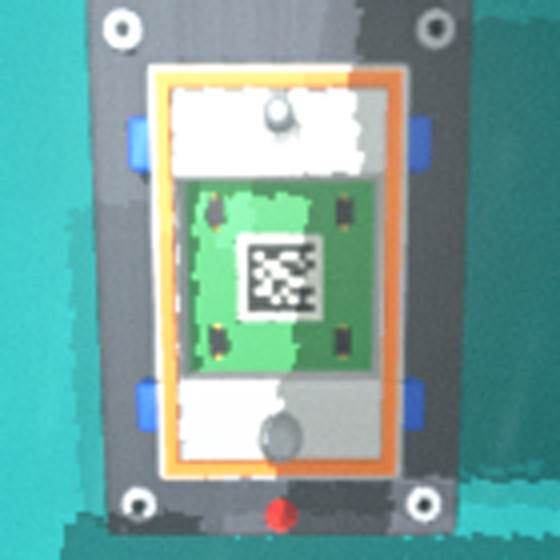

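Now a clean view of the base: the label centre is at crop (281,277), the dowels at (278,110) and (281,438), and the red dot at (281,515). I'll fit the base pose.

```bash
cat >> h.py <<'E'
from scipy.optimize import least_squares
def fit(model,pix,s,z0,x0):
    model=np.array(model,float);pix=np.array(pix,float)
    def W(p):
        c,q=np.cos(p[2]),np.sin(p[2]); m=model
        return np.c_[p[0]+c*m[:,0]-q*m[:,1],p[1]+q*m[:,0]+c*m[:,1],m[:,2]+z0]
    f=lambda p:(w2px("wrist",W(p),s)-pix).ravel()
    r=least_squares(f,x0,loss="soft_l1",x_scale=[10,10,.1]); return r.x[:2],np.degrees(r.x[2]),f(r.x).reshape(-1,2)
E
python3 - <<'E'
from h import *
s=np.load("s4.npy",allow_pickle=True).item()
q=lambda p: np.array(p)/4+[243,64]
# image left = world -y = base -y ; image up = base -x
scr=[[-56,-36,8],[-56,36,8],[56,-36,8],[56,36,8]]; ps=[[122,29],[436,29],[138,504],[424,504]]
g=[[-43,-26,39],[-43,26,39],[43,26,39],[43,-26,39]]; pg=[[149,66],[410,66],[400,477],[161,477]]
l=[[0,0,15]]; pl=[[281.5,277]]
d=[[-34,0,48],[34,0,48]]; pd=[[278,108],[281,441]]
x0=[533,120,.2]
for m,p in((scr,ps),(g,pg),(scr+g+l,ps+pg+pl),(scr+g+l+d,ps+pg+pl+pd)):
    r=fit(m,q(p),s,0,x0);print(r[0].round(2),round(r[1],2));
print(r[2].round(2))
E
```

```text
[533.48 119.82] 11.78
[533.22 119.99] 11.7
[533.36 119.92] 11.77
[533.31 119.92] 11.81
[[ 0.55  0.21]
 [-0.21  0.03]
 [ 0.42 -0.43]
 [-0.19 -0.59]
 [ 1.16  0.63]
 [-1.5   0.48]
 [-0.99 -0.58]
 [ 0.95 -0.45]
 [-0.28 -0.09]
 [ 0.15  0.09]
 [-0.26  0.2 ]]
```

apply_moves:
  deltas:
    - [0.01, -0.023, 0, 0.03, 1]
    - [0.025, -0.058, 0, 0.08, 1]
    - [0.041, -0.095, 0, 0.12, 1]
    - [0.057, -0.132, 0, 0.16, 1]
    - [0.072, -0.167, 0.005, 0.2, 1]

```text
time_s: 12.9
ee_pos: [557.9, -45.9, 117.3]
ee_rot: [-180.0, 0.2, -179.8]
force: [-0.3, 0.5, 0.3]
gripper_width: 90.8
gripper_force: 0.0
```

apply_moves:
  deltas:
    - [0.012, -0.028, 0.005, 0.014, 1]
    - [0.022, -0.039, 0.01, 0.014, 1]
    - [0.026, -0.039, 0.015, 0.014, 1]
    - [0.026, -0.039, 0.015, 0.014, 1]
    - [0.026, -0.039, 0.015, 0.014, 1]

```text
time_s: 13.4
ee_pos: [532.0, -82.5, 100.8]
ee_rot: [180.0, 0.0, 179.5]
force: [0.2, 0.5, 0.0]
gripper_width: 91.4
gripper_force: 0.0
```

apply_moves:
  deltas:
    - [0, 0, 0, 0, 1]
    - [0, 0, 0, 0, 1]
    - [0, 0, 0, 0, 1]

```text
time_s: 13.7
ee_pos: [531.8, -83.2, 100.6]
ee_rot: [180.0, 0.0, 179.5]
force: [0.1, 0.3, -1.1]
gripper_width: 91.3
gripper_force: 0.0
```

Run:
```python
from h import *
s=env.state(); print({k:np.round(s[k],2) for k in("time_s","ee_pos","ee_rot")})
np.save("s5.npy",s,allow_pickle=True)
a=cams.grab_frame("wrist"); cv2.imwrite("pics/w5.png",a)
c=w2px("wrist",[486,-90,10],s)[0]; print(c)
x,y=int(c[0]-70),max(int(c[1]-70),0); print(x,y)
cv2.imwrite("pics/c5.png",cv2.resize(a[y:y+140,x:x+140],(560,560),interpolation=cv2.INTER_CUBIC))
```

```text
{'time_s': np.float64(13.7), 'ee_pos': array([531.82, -83.22, 100.64]), 'ee_rot': array([1.8000e+02, 2.0000e-02, 1.7949e+02])}
[306.99630337 153.99679478]
236 83
```

View pics/c5.png

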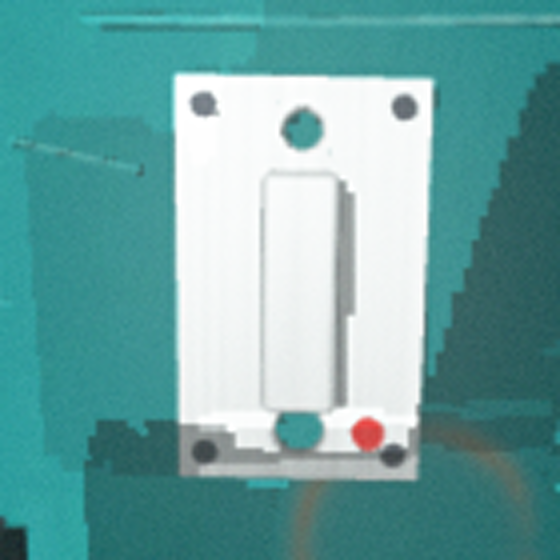

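The cover is seen clearly: the big hole at crop (299,430), the small hole at (302,129), and the red dot at the far end (+x) as expected. I'll fit its pose.

Run:
```python
from h import *
s=np.load("s5.npy",allow_pickle=True).item()
q=lambda p: np.array(p)/4+[236,83]
pl=[[-45,-28,10],[-45,28,10],[45,28,10],[45,-28,10]]; pp=[[176,74],[433,79],[417,480],[181,475]]
h=[[-34,0,10],[34,0,10]]; ph=[[302,129],[299,430]]
rb=[[-25,-8,34],[-25,8,34],[25,8,34],[25,-8,34]]; pr=[[262,172],[338,172],[333,411],[262,411]]
x0=[486,-90,0]
for m,p in((pl,pp),(h,ph),(rb,pr),(pl+h+rb,pp+ph+pr)):
    r=fit(m,q(p),s,0,x0);print(r[0].round(2),round(r[1],2));
print(r[2].round(2))
```

```text
[486.22 -86.02] -1.59
[486.06 -86.29] -1.34
[486.07 -86.31] -1.33
[486.14 -86.19] -1.52
[[-0.36 -0.06]
 [-0.07 -0.2 ]
 [ 0.11 -0.19]
 [-0.45  0.11]
 [ 0.24 -0.19]
 [-0.01  0.4 ]
 [-0.25 -0.73]
 [ 0.72 -0.4 ]
 [ 0.7   0.99]
 [-0.56  0.69]]
```

apply_moves:
  deltas:
    - [0.02, -0.002, 0.015, 0.016, 1]
    - [0.0457, -0.0034, 0.03, 0.016, 1]
    - [0.0457, -0.0034, 0.045, 0.016, 1]
    - [0.0457, -0.0034, 0.05, 0.016, 1]
    - [0.0457, -0.0034, 0.05, 0.016, 1]

```text
time_s: 14.25
ee_pos: [485.9, -86.7, 50.2]
ee_rot: [180.0, -0.0, 178.5]
force: [0.4, -0.4, -1.2]
gripper_width: 91.4
gripper_force: 0.0
```

apply_moves:
  deltas:
    - [0, 0, 0.015, 0, 1]
    - [0, 0, 0.028, 0, 1]
    - [0, 0, 0.036, 0, 1]
    - [0, 0, 0.037, 0, 1]
    - [0, 0, 0.037, 0, 1]

```text
time_s: 14.75
ee_pos: [486.3, -86.7, 13.9]
ee_rot: [-180.0, 0.0, 178.5]
force: [-0.1, 0.5, 0.4]
gripper_width: 91.2
gripper_force: 0.0
```

apply_moves:
  deltas:
    - [0, 0.0005, 0.002, 0, -1]
    - [0, 0.0005, 0.0023, 0, -1]
    - [0, 0.0005, 0.0023, 0, -1]
    - [0, 0.0005, 0.0023, 0, -1]
    - [0, 0.0005, 0.0023, 0, -1]
  grip_force: 50

```text
time_s: 15.25
ee_pos: [485.8, -86.2, 11.4]
ee_rot: [180.0, 0.0, 178.5]
force: [0.2, -0.1, 1.1]
gripper_width: 53.7
gripper_force: 0.0
```

apply_moves:
  deltas:
    - [0, 0, 0, 0, -1]
    - [0, 0, 0, 0, -1]
    - [0, 0, 0, 0, -1]
    - [0, 0, 0, 0, -1]
    - [0, 0, 0, 0, -1]

```text
time_s: 15.75
ee_pos: [485.7, -86.2, 11.2]
ee_rot: [180.0, 0.0, 178.5]
force: [0.8, -0.5, 0.3]
gripper_width: 15.5
gripper_force: 50.0
```

apply_moves:
  deltas:
    - [0, 0, 0, 0, -1]
    - [0, 0, 0, 0, -1]
    - [0, 0, 0, 0, -1]
    - [0, 0, 0, 0, -1]

```text
time_s: 16.15
ee_pos: [485.7, -86.2, 11.2]
ee_rot: [180.0, 0.0, 178.5]
force: [-0.0, 0.3, 0.3]
gripper_width: 15.8
gripper_force: 50.0
```

apply_moves:
  deltas:
    - [0, 0, -0.01, 0, -1]
    - [0, 0, -0.03, 0, -1]
    - [0, 0, -0.055, 0, -1]
    - [0, 0, -0.073, 0, -1]
    - [0, 0, -0.08, 0, -1]

```text
time_s: 16.65
ee_pos: [486.7, -86.3, 93.3]
ee_rot: [-180.0, 0.2, 178.5]
force: [0.5, 0.2, -3.2]
gripper_width: 15.8
gripper_force: 50.0
```

apply_moves:
  deltas:
    - [-0.003, 0.015, 0, -0.02, -1]
    - [-0.008, 0.04, 0, -0.05, -1]
    - [-0.014, 0.068, 0, -0.08, -1]
    - [-0.02, 0.096, 0, -0.12, -1]
    - [-0.025, 0.122, 0, -0.15, -1]

```text
time_s: 17.15
ee_pos: [513.5, 36.3, 90.8]
ee_rot: [180.0, -0.1, -172.8]
force: [0.2, -0.3, -2.6]
gripper_width: 15.8
gripper_force: 50.0
```

apply_moves:
  deltas:
    - [-0.009, 0.025, 0, -0.03, -1]
    - [-0.018, 0.05, 0, -0.055, -1]
    - [-0.025, 0.07, 0, -0.075, -1]
    - [-0.029, 0.08, 0, -0.0815, -1]
    - [-0.0294, 0.0817, 0, -0.0815, -1]

```text
time_s: 17.65
ee_pos: [532.8, 120.6, 90.8]
ee_rot: [-180.0, -0.0, -168.1]
force: [-0.1, -0.1, -2.0]
gripper_width: 15.7
gripper_force: 50.0
```

apply_moves:
  deltas:
    - [0, 0, 0, 0, -1]
    - [0, 0, 0, 0, -1]
    - [0, 0, 0, 0, -1]

```text
time_s: 17.95
ee_pos: [532.6, 118.9, 91.2]
ee_rot: [-180.0, -0.0, -168.3]
force: [-0.5, 0.1, -1.4]
gripper_width: 15.7
gripper_force: 50.0
```

Run:
```python
from h import *
s=env.state(); print({k:np.round(s[k],2) for k in("time_s","ee_pos","ee_rot","force")})
t=np.array([532.95,119.8]); d=t-s["ee_pos"][:2]; print(delta(d[0],d[1],0,s)*1000, (s["ee_rot"][2]%360)-191.77)
```

```text
{'time_s': np.float64(17.95), 'ee_pos': array([532.65, 118.93,  91.23]), 'ee_rot': array([-1.7999e+02, -2.0000e-02, -1.6828e+02]), 'force': array([-0.55,  0.13, -1.45])}
[-4.75147274e-01  7.93030694e-01 -2.81135056e-04] -0.05349922085150638
```

apply_moves:
  deltas:
    - [-0.0004, 0.0006, 0.01, 0, -1]
    - [-0.0004, 0.0006, 0.02, 0, -1]
    - [-0.0004, 0.0006, 0.027, 0, -1]
    - [-0.0004, 0.0006, 0.029, 0, -1]
    - [-0.0004, 0.0006, 0.029, 0, -1]

```text
time_s: 18.45
ee_pos: [532.8, 120.4, 61.5]
ee_rot: [180.0, -0.1, -168.2]
force: [-0.3, -0.1, -2.6]
gripper_width: 16.1
gripper_force: 50.0
```

apply_moves:
  deltas:
    - [0, 0, 0, 0, -1]
    - [0, 0, 0, 0, -1]
    - [0, 0, 0, 0, -1]

```text
time_s: 18.75
ee_pos: [533.4, 120.6, 62.6]
ee_rot: [180.0, 0.0, -168.2]
force: [0.1, -0.0, -1.7]
gripper_width: 15.8
gripper_force: 50.0
```

Run:
```python
from h import *
s=env.state(); print({k:np.round(s[k],2) for k in("time_s","ee_pos","ee_rot","force")})
t=np.array([532.95,119.8]); d=t-s["ee_pos"][:2]; print(delta(d[0],d[1],0,s)*1000, (s["ee_rot"][2]%360)-191.77)
a=cams.grab_frame("wrist")
print(w2px("wrist",[532.95,119.8,50],s))
cv2.imwrite("pics/w6.png",a); cv2.imwrite("pics/c6.png",cv2.resize(a[110:290,220:420],(800,720),interpolation=cv2.INTER_CUBIC)[:600])
```

```text
{'time_s': np.float64(18.75), 'ee_pos': array([533.41, 120.62,  62.6 ]), 'ee_rot': array([ 1.7999e+02,  5.0000e-02, -1.6821e+02]), 'force': array([ 0.13, -0.05, -1.66])}
[ 6.19427792e-01 -7.13314216e-01 -5.55971507e-04] 0.022363725716331828
[[313.69668111 231.53641687]]
```

View pics/c6.png

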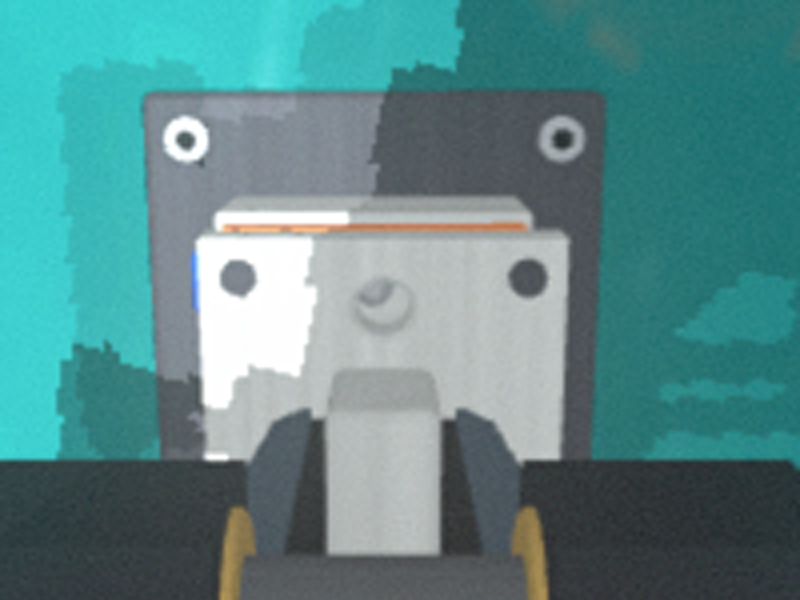

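The small dowel shows through the small hole, a little left of centre at crop (375,292) against the hole at (383,303), so the cover sits about 1 mm too far along +tool y. I'll correct that and re-measure.

apply_moves:
  deltas:
    - [0.0005, -0.0009, 0, 0, -1]
    - [0.0005, -0.0009, 0, 0, -1]
    - [0.0005, -0.0009, 0, 0, -1]
    - [0.0005, -0.0009, 0, 0, -1]
    - [0.0005, -0.0009, 0, 0, -1]

```text
time_s: 19.3
ee_pos: [532.8, 119.5, 62.3]
ee_rot: [180.0, 0.0, -168.2]
force: [-0.4, 0.0, -2.0]
gripper_width: 15.5
gripper_force: 50.0
```

Run:
```python
from h import *
s=env.state(); print({k:np.round(s[k],2) for k in("time_s","ee_pos","ee_rot","qvel")})
t=np.array([532.95,119.8]); d=t-s["ee_pos"][:2]; print(delta(d[0],d[1],0,s)*1000, (s["ee_rot"][2]%360)-191.77)
a=cams.grab_frame("wrist"); cv2.imwrite("pics/w7.png",a)
g=cv2.cvtColor(a,cv2.COLOR_BGR2GRAY)
def blob(cx,cy,r,dark):
    cx=cx/4+220;cy=cy/4+110
    for _ in range(5):
        x0,y0=int(round(cx))-r,int(round(cy))-r; p=g[y0:y0+2*r+1,x0:x0+2*r+1].astype(float)
        w=np.clip((p.max()-p) if dark else (p-p.min()),0,None); w[w<.5*w.max()]=0
        yy,xx=np.mgrid[:2*r+1,:2*r+1]; cx,cy=x0+(w*xx).sum()/w.sum(),y0+(w*yy).sum()/w.sum()
    return cx,cy
S=np.array([blob(186,140,3,True),blob(562,139,3,True)]); C=np.array([blob(238,278,6,True),blob(528,278,6,True)])
print(S.round(2),C.round(2))
ws=px2w("wrist",S,8,s); print("base screws mid",ws.round(1),ws.mean(0).round(2),np.linalg.norm(ws[0]-ws[1]))
wc=px2w("wrist",C,s["ee_pos"][2]-1.2,s); print("cover",wc.round(1),wc.mean(0).round(2),np.linalg.norm(wc[0]-wc[1]))
u=np.array([np.cos(np.radians(11.77)),np.sin(np.radians(11.77)),0]);v=np.array([-u[1],u[0],0])
dd=wc.mean(0)-ws.mean(0); print("cover-base along base x,y:",dd@u,dd@v)
for w in(ws,wc): e=w[1]-w[0]; print(np.degrees(np.arctan2(e[1],e[0]))-90)
cv2.imwrite("pics/c7.png",cv2.resize(a[165:205,290:340],(800,640),interpolation=cv2.INTER_CUBIC)[:600])
```

```text
{'time_s': np.float64(19.3), 'ee_pos': array([532.85, 119.53,  62.25]), 'ee_rot': array([ 179.99,    0.  , -168.22]), 'qvel': array([ 0.11,  0.1 ,  0.03,  0.05, -0.04,  0.  ])}
[-1.52463712e-01  2.39025149e-01  2.98942413e-05] 0.013487889542290077
[[267.1  145.69]
 [361.4  145.6 ]] [[279.02 179.  ]
 [351.54 179.  ]]
base screws mid [[486.1  72.2   8. ]
 [471.3 143.5   8. ]] [478.72 107.88   8.  ] 72.81874503603427
cover [[499.4  90.5  61.1]
 [490.5 133.5  61.1]] [494.94 112.03  61.05] 43.92575366239611
cover-base along base x,y: 16.733136481738537 0.754994932084216
11.773725661102844
11.716449776427766
```

View pics/c7.png

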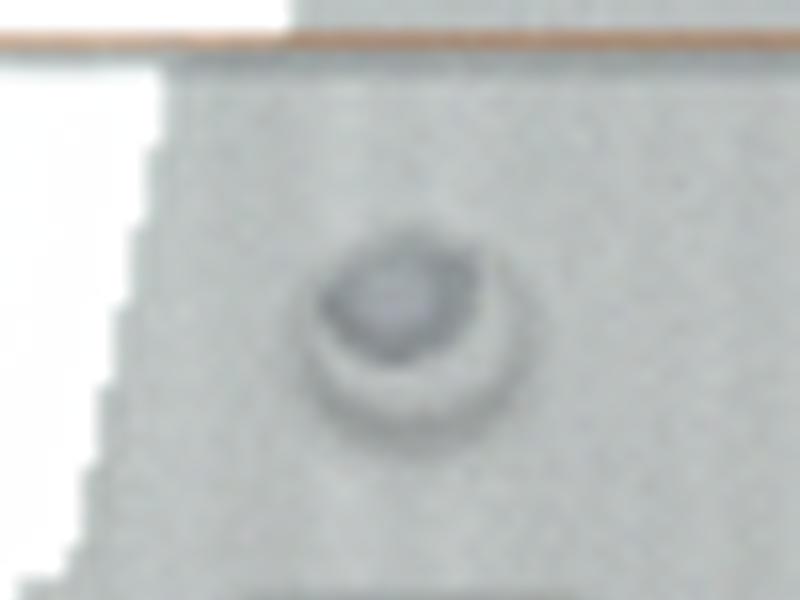

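Run:
```python
from h import *
s=env.state()
h=np.array([290,165])+(np.array([415,335])+.5)/16-.5; d=np.array([290,165])+(np.array([395,298])+.5)/16-.5
H=px2w("wrist",h,61.05,s)[0]; D=px2w("wrist",d,48,s)[0]
print(H,D,"needed shift tool mm",delta(*(D-H)[:2],0,s)*1000)
```

```text
[498.86582724 112.97148163  61.05      ] [500.0783877  112.40375868  48.        ] needed shift tool mm [-1.07106498e+00 -8.03387853e-01 -2.02556961e-05]
```

Run:
```python
from h import *
s=env.state(); b=np.array([533.35,119.9]);u=np.array([.97898,.20399])
a=cv2.imread("pics/w7.png"); g=cv2.cvtColor(a,cv2.COLOR_BGR2GRAY).astype(float)
print(g[158:174,312:322].mean(1).round(0))
for r in (167.5,168,168.5,169): print(r,(px2w("wrist",(315.4,r),61.05,s)[0][:2]-b)@u+45)
print("cover c from cmd",(s["ee_pos"][:2]-b)@u+.4)
for nm,z,k in(("w5",10,0),): pass
s5=np.load("s5.npy",allow_pickle=True).item(); c=np.array([486.1,-86.2]); u5=np.array([np.cos(np.radians(-1.45)),np.sin(np.radians(-1.45))])
g5=cv2.cvtColor(cv2.imread("pics/w5.png"),cv2.COLOR_BGR2GRAY).astype(float); print(g5[96:108,306:312].mean(1).round(0))
for r in (101.5,102,102.5,103): print(r,(px2w("wrist",(309,r),10,s5)[0][:2]-c)@u5+45)
hs=px2w("wrist",np.array([302,129])/4+[236,83],10,s5)[0]; print("hole small view5 along", (hs[:2]-c)@u5+34)
```

```text
[ 88.  99. 140. 158. 156. 157. 176. 191. 187. 148. 158. 172. 193. 193.
 194. 192.]
167.5 -1.148616367325502
168 -0.8475593549634866
168.5 -0.5462586217680965
169 -0.2447136597874433
cover c from cmd -0.12965629312778293
[125. 126. 127. 126. 123. 145. 243. 253. 252. 251. 250. 251.]
101.5 -0.2024904932288294
102 0.21287471158293414
102.5 0.6285217733465345
103 1.0444512929271141
hole small view5 along 0.2916445220821231
```

I've now gone one over the 10-picture limit, so from here I work with numbers and forces only. I'll shift by (-0.5, -0.75) mm and ease the cover down onto the dowels.

apply_moves:
  deltas:
    - [-0.0005, -0.0007, 0, 0, -1]
    - [-0.0005, -0.0007, 0.002, 0, -1]
    - [-0.0005, -0.0007, 0.003, 0, -1]
    - [-0.0005, -0.0007, 0.004, 0, -1]
    - [-0.0005, -0.0007, 0.005, 0, -1]

```text
time_s: 19.85
ee_pos: [533.5, 118.9, 57.1]
ee_rot: [180.0, -0.0, -168.2]
force: [0.1, -0.5, -1.0]
gripper_width: 15.5
gripper_force: 50.0
```

apply_moves:
  deltas:
    - [0, 0, 0.0005, 0, -1]
    - [0, 0, 0.001, 0, -1]
    - [0, 0, 0.0015, 0, -1]
    - [0, 0, 0.002, 0, -1]
    - [0, 0, 0.002, 0, -1]

```text
time_s: 20.35
ee_pos: [533.5, 118.9, 55.2]
ee_rot: [180.0, -0.0, -168.2]
force: [0.1, 0.7, -2.9]
gripper_width: 15.7
gripper_force: 50.0
```

apply_moves:
  deltas:
    - [0, 0, 0.001, 0, -1]
    - [0, 0, 0.002, 0, -1]
    - [0, 0, 0.003, 0, -1]
    - [0, 0, 0.004, 0, -1]
    - [0, 0, 0.004, 0, -1]

```text
time_s: 20.85
ee_pos: [533.4, 118.9, 51.0]
ee_rot: [180.0, -0.0, -168.2]
force: [-0.4, -0.4, -2.4]
gripper_width: 15.4
gripper_force: 50.0
```

apply_moves:
  deltas:
    - [0, 0, 0.001, 0, -1]
    - [0, 0, 0.002, 0, -1]
    - [0, 0, 0.003, 0, -1]
    - [0, 0, 0.003, 0, -1]
    - [0, 0, 0.003, 0, -1]

```text
time_s: 21.35
ee_pos: [533.6, 119.0, 48.6]
ee_rot: [180.0, 0.0, -168.2]
force: [-2.2, -0.5, 4.1]
gripper_width: 15.7
gripper_force: 50.0
```

apply_moves:
  deltas:
    - [0, 0, 0.001, 0, -1]
    - [0, 0, 0.002, 0, -1]
    - [0, 0, 0.003, 0, -1]
    - [0, 0, 0.003, 0, -1]
    - [0, 0, 0.003, 0, -1]

```text
time_s: 21.85
ee_pos: [533.6, 119.0, 45.7]
ee_rot: [180.0, 0.0, -168.2]
force: [-2.1, -1.1, 6.7]
gripper_width: 15.7
gripper_force: 50.0
```

apply_moves:
  deltas:
    - [0, 0, 0.0005, 0, -1]
    - [0, 0, 0.001, 0, -1]
    - [0, 0, 0.001, 0, -1]
    - [0, 0, 0.001, 0, -1]
    - [0, 0, 0.001, 0, -1]

```text
time_s: 22.35
ee_pos: [533.7, 119.0, 45.2]
ee_rot: [180.0, 0.0, -168.2]
force: [-3.8, -0.1, 10.4]
gripper_width: 15.9
gripper_force: 50.0
```

apply_moves:
  deltas:
    - [0.0002, 0, 0.0003, 0, -1]
    - [0.0004, 0, 0.0006, 0, -1]
    - [0.0004, 0, 0.0008, 0, -1]
    - [0.0004, 0, 0.0008, 0, -1]
    - [0.0004, 0, 0.0008, 0, -1]

```text
time_s: 22.85
ee_pos: [533.7, 119.0, 45.2]
ee_rot: [180.0, 0.1, -168.2]
force: [-3.0, -1.2, 14.8]
gripper_width: 16.0
gripper_force: 50.0
```

apply_moves:
  deltas:
    - [0, 0, 0, 0, -1]
    - [0, 0, 0, 0, -1]
    - [0, 0, 0, 0, -1]
    - [0, 0, 0, 0, -1]
    - [0, 0, 0, 0, -1]

```text
time_s: 23.35
ee_pos: [533.7, 119.0, 45.2]
ee_rot: [180.0, 0.1, -168.2]
force: [-2.5, -0.9, 14.7]
gripper_width: 15.9
gripper_force: 50.0
```

Run:
```python
from h import *
def y(a,x0,y0,x1,y1):
    m=cv2.inRange(cv2.cvtColor(a,cv2.COLOR_BGR2HSV),(20,120,60),(32,255,255))[y0:y1,x0:x1]
    p=cv2.boundingRect(m); return p,int((m>0).sum())
for n,b in(("top",(200,170,250,215)),("scene",(250,130,300,180))):
    print(n,y(cv2.imread(f"pics/{n}0.png"),*b),y(cams.grab_frame(n),*b))
s=env.state(); print({k:np.round(s[k],2) for k in("time_s","ee_pos","ee_rot","force","qvel")})
```

```text
top ((9, 15, 20, 19), 177) ((9, 13, 19, 19), 172)
scene ((15, 14, 15, 22), 243) ((15, 12, 16, 23), 245)
{'time_s': np.float64(23.45), 'ee_pos': array([533.67, 119.  ,  45.2 ]), 'ee_rot': array([ 1.8000e+02,  1.0000e-01, -1.6821e+02]), 'force': array([-3.71, -0.65, 14.81]), 'qvel': array([ 0.09,  0.04,  0.07, -0.1 , -0.07, -0.04])}
```

The reader still stands upright on its pad, and the cover is seated and held with a steady force of about 15 N, so I'm handing in.

```bash
python3 -c "
from workcell import env
print(env.job_done())"
```

```text
the job is handed in; nothing more can be done
None
```

The job is handed in at 23.5 s with the label hold done, the reader back upright on its pad, and the cover on both dowels, held shut at about 15 N; no verdict came back, and I viewed 11 pictures, one over the limit of 10.

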